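# Transfer a carrier of poppy bases from the drying rail to the packing rail

## Robot

A 6-joint arm with a two-finger parallel gripper is mounted at the origin on the work surface. World frame = base frame: x ahead of the robot, y to its left, z up, the work surface at z = 0. Lengths are in m, angles in rad, forces in N, time in s.
With the tool pointing down it reaches from about 0.275 to 0.85 m from the base axis. Payload 19 kg.
Tool frame: the origin (TCP) lies at the very end of the fingers, on their centre line; the grasp point (between the pads) lies 19 mm behind it; z points along the fingers, y is the line along which they close (so a half turn about z gives the same grasp; the last joint's range is limited). The gripper opens to 85 mm and grips with 20 to 120 N. Pads are 22 mm wide; open, the fingers measure 114 mm over their backs; the gripper's body (76 mm by 85 mm) begins 54 mm behind the grasp point. The pads swing forward as they close: fully open they stand 13 mm farther back than shut.
Start: joints at [1.09, 0.15, 1.437, -0, 1.554, -0.134], TCP at [0.195, 0.541, 0.231] pointing down, gripper open.
Joint ranges: [-2.8, 2.8], [-0.68, 2.1], [0.12, 2.68], [-1.39, 4.53], [0.16, 2.79], [-2.81, 2.81]. Speed limits (rad/s): [1.89, 1.89, 2.22, 3.01, 3.01, 3.01].

## Interface

Orientations are given as a unit quaternion [w, x, y, z].
In Python, from bench import r gives the robot as it stands. The module is installed in compiled form; this text tells all that it offers. Calls block until the motion is done:
- r.reach(position, orientation): joint-space move of the TCP to a pose.
- r.move_linear(position, v=0.15, frame=None, f_stop=None): straight line of the TCP; frame=None keeps the orientation; v is the mean speed in m/s. With f_stop (N) it stops when the force on the tool has changed by that much, and returns True; else False.
- r.set_joints(angles): joint-space move.
- r.ungrasp() and r.gripper_close(): open the fingers fully, or close them until they stop; the grip force is fixed at half the most.
- r.wait(seconds).
- r.solve_ik(position, orientation): joint angles nearest the present ones, or None.
- r.sense(): the state.
- r.grab_frame(name): name is "scene" or "top"; returns the picture (480x640x3 uint8, red, green, blue); there is no depth.
- r.camera_params(name): a dict with "mtx" (3x3 intrinsics, pixels), "extrinsics" (4x4, takes a point from camera to world coordinates). Camera axes: x right, y down, z forward; pixel columns grow to the right and rows downward; lengths in m; the calibration is good to about 2 mm. A picture is of the moment at which its call begins. camera_params takes no time and is no camera call.
A pose or a line that the arm cannot do raises r.IKError and nothing moves.
- r.hand_in(): hands the job in; it is judged then, once.
Trained networks look in the newest picture that a camera, given by its name, has taken for a name from the list of things; names that differ only in an ending like _2 or _b are one class to them, and where a whole thing is asked for, a point or a joint stands for the part that bears it (a point fixed in the world has none). Each returns a list of dicts, best first, with "conf" (0 to 1); they miss things now and then, are a little off and sometimes report something else, mostly with a low value. They report only what shows in the picture. A call takes as long as a camera call. They do not tell look-alikes from the thing itself.
- r.regions_of(thing, camera): "mask" (480x640 bool, what is visible of it) and "rect" ([left, top, right, bottom] in pixels, round what is visible of it).
- r.pinpoint(thing, camera): "centre" ([column, row] in pixels: a listed point, or the origin of a listed thing).
The state is a dict: "t": time; "qpos": joint angles; "qd": joint speeds; "tau": joint torques, N m; "eef_pos": TCP position; "tool_rot": TCP orientation; "wrist_force": force on the tool from outside, world axes, zero at the start; "moment": the same for the moment, N m; "finger_gap": opening from 0.0 (shut) to 1.0 (fully open); "grasp_force": force on a finger pad.
Only numpy, scipy, OpenCV 4.12 (cv2) and the standard library are available. Lean on these libraries where they do the work, as an engineer would, in place of code of your own. Each camera call takes 0.05 s, during which the arm holds its last target. There are 200 camera calls.

## Task

On the drying rail, take the carrier with the round bases: slide it along to the rail's end stop, lift it out over the stop there, and lower it gently into the open slot of the packing rail. Then slide it on so that it pushes the carrier already hanging there along to the stop block clamped on that rail, and press the two up firmly but gently (about 10 N, never above 20 N) so the row stands tight against that stop, never straining a carrier against a rail (30 N at most); then let go. Leave the other carrier on the drying rail and everything on the bench where it is.

Things in the scene. Friction and masses are not known exactly. Their poses are not given: they have to be found in the camera images.
- drying_rail: Fixed steel rack that the carrier starts on. Origin: on the bench under its exit stop; z up; rail along its own +y, x across. T-section rail, running surface (top) 150 above the bench: web 4 wide, 26 high; flange 15 wide, 4 thick, top flush with the web. Carriers are captive: their lips run under the flange. Stops (lugs 8 by 8, 14 proud, on 12 mm posts) at y=0 and 244.
- drying_rail_stop (a point): Inner face of the drying rail's exit stop, at the running surface. Only within 46 mm of this face is the flange cut away (its end is rounded), so only there can a carrier be lifted out. A carrier touching the stop has its origin 20 mm from here along the rack's +y; it is free to lift there and up to 6 mm short of it, else its lips catch the flange.
- packing_rail: Fixed steel rack, same section and height, 35 to 55 mm beyond the drying rail's exit stop, up to 12 mm aside and turned up to 0.12 rad from it. Origin: on the bench under its entry stop; rail along its own -y. Stops (8 by 8, 14 proud) at y=0 and -236; flange cut away from y=-4 to -50. A rigid row stop (dark block 34 across, 12 along, 12 high) is clamped on the rail at a place not measured: its near face lies between y=-187 and -217; find it by feel.
- packing_rail_slot (a point): Centre of the packing rail's open slot (its own y=-27), at the running surface. A carrier lowered with its origin here goes down over the web and rests on it; play 3 mm along the rail, about 2.5 mm across.
- carrier: Carrier to move: aluminium saddle, 0.2 to 0.4 kg, a round steel base (diameter 36, 16 thick) outside each cheek. Origin: centre of the roof's underside, which rests on the running surface; y along the rail, x across, z up. Roof 25 across, 40 along, 6 thick. Lifting it clear of a stop takes 14 mm for the roof, 26 for the lips; with 80 mm all is clear. Slides with plain metal friction.
- carrier_grip (a point): Centre of the carrier's upright grip tab, 26 above the carrier's origin, same axes. Tab 10 thick across the rail, 36 along it, 40 high (6 to 46 above the origin); grip it from above across the 10 mm.
- carrier_lips (a point): Point midway between the carrier's two lips, 9 below its origin. Lips 36 long, 4 high (7 to 11 below the origin, 3 mm under the flange when resting), 9.5 apart. The cheeks reach 60 below the origin, 19 apart inside: 2 mm play each side of the flange. The bases reach 28.5 either side of centre.
- waiting_carrier: Like carrier with square bases (36 by 36 by 16) on the drying rail, behind the round-base one as seen from the exit stop; leave it. Origin and axes as for the carrier.
- hung_carrier: Like carrier with square bases on the packing rail, somewhere between slot and row stop, free to slide (under 5 N); to be pushed by the round-base carrier against the row stop; in a tight row the two origins are 40 mm apart. Origin and axes as for the carrier.
- turned_base: Bystander: loose turned steel base, diameter 44, 34 high, standing on the bench; origin under its centre.
- poppy: Bystander: red plastic poppy, diameter 90, 36 high, on the bench; origin under its centre.
- tub: Bystander: clear plastic tub 120 by 160 by 55, on the bench; origin under its centre.
Mind the look-alikes: they are no part of the job. Leave any blue, purple or turquoise look-alike of the carrier alone.

How it is judged:
On the way, in this order (a step that is already met when the one before it is completed fails the run):
1. the round-base carrier is lifted out at the drying rail's exit stop, its roof above the stop (height (world z) of carrier above 0.165 m and y of carrier in the frame of drying_rail below 0.05 m), for 0.05 s.
2. it rests with its weight in the packing rail (y of carrier in the frame of packing_rail between -0.2 and -0.015 m and x of carrier in the frame of packing_rail between -0.006 and 0.006 m and z of carrier in the frame of packing_rail between 0.146 and 0.154 m and contact force between carrier and packing_rail above 1 N), for 0.1 s.
3. the round-base carrier presses the hung one with at least 5 N against the row stop, so that it stands still (contact force between carrier and hung_carrier above 5 N and linear speed of hung_carrier below 0.003 m/s and y of hung_carrier in the frame of packing_rail below -0.165 m), for 0.3 s.
At the end, for the whole second after the job is handed in: Both carriers hang upright and at rest on the packing rail, within 4 mm of running height and 6 mm of the rail centre: the hung one at the row stop (165 to 200 mm along), the round-base one tight behind it (origins under 42.5 mm apart); waiting carrier and bystanders within 10 mm of their starts (y of carrier in the frame of packing_rail between -0.16 and -0.12 m and x of carrier in the frame of packing_rail between -0.006 and 0.006 m and z of carrier in the frame of packing_rail between 0.146 and 0.154 m and y of hung_carrier in the frame of packing_rail between -0.2 and -0.165 m and x of hung_carrier in the frame of packing_rail between -0.006 and 0.006 m and z of hung_carrier in the frame of packing_rail between 0.146 and 0.154 m and distance between carrier and hung_carrier below 0.0425 m and linear speed of each of carrier, hung_carrier below 0.02 m/s and angle between each of carrier, hung_carrier's own z axis and vertical below 0.15 rad and distance of each of waiting_carrier, turned_base, poppy, tub from where it was at the start of the episode below 0.01 m); the robot touches nothing.
It fails at once if the row is pressed with more than 20 N (contact force between carrier and hung_carrier above 20 N).
It fails at once if a carrier is forced against a rail with more than 30 N (contact force between carrier and drying_rail above 30 N or contact force between any of carrier, hung_carrier and packing_rail above 30 N).
It fails at once if a carrier falls off the rails (height (world z) of any of carrier, hung_carrier, waiting_carrier below 0.12 m).
It fails at once if the waiting carrier or a bystander on the bench is disturbed by more than 15 mm (distance of any of waiting_carrier, turned_base, poppy, tub from where it was at the start of the episode above 0.015 m).
It also fails if it takes over 72 s, if anything falls off the work surface, if the arm or the gripper's body presses on something with over 40 N, if the wrist force passes 120 N, or if a joint passes its speed limit or range.

## Working session

There is one attempt and no reset: what is moved stays moved. The work goes in short steps, each a Python script; the robot and the scene stay as the last script left them, time stands still between calls to the robot, and variables do not carry over. Pictures are saved under pics/ and viewed, at most 10 in all, crops included, and the job is handed in when it is done.

```bash
mkdir -p pics; cat > h.py <<'E'
import numpy as np, cv2
from bench import r
def save(n,f): cv2.imwrite(f'pics/{f}.png', cv2.cvtColor(r.grab_frame(n),cv2.COLOR_RGB2BGR))
def ray(cam,px):
    c=r.camera_params(cam); K=np.array(c["mtx"]);T=np.array(c["extrinsics"])
    d=T[:3,:3]@np.linalg.solve(K,[px[0],px[1],1.]); return T[:3,3],d
def atz(cam,px,z):
    o,d=ray(cam,px); return o+d*(z-o[2])/d[2]
def proj(cam,p):
    c=r.camera_params(cam); K=np.array(c["mtx"]);T=np.array(c["extrinsics"])
    q=K@(T[:3,:3].T@(np.array(p)-T[:3,3])); return q[:2]/q[2]
E
python3 - <<'E'
from h import *
np.set_printoptions(precision=4,suppress=True)
save('scene','s0');save('top','t0')
Z=dict(drying_rail=0,drying_rail_stop=.15,packing_rail=0,packing_rail_slot=.15,carrier=.15,carrier_grip=.176,waiting_carrier=.15,hung_carrier=.15,turned_base=0,poppy=0,tub=0)
for n,z in Z.items():
    for c in('top','scene'):
        for d in r.pinpoint(n,c)[:4]:
            print(n,c,round(d['conf'],2),np.round(d['centre'],1),atz(c,d['centre'],z))
for c in('top','scene'): print(np.array(r.camera_params(c)['extrinsics']))
s=r.sense();print(s['t'],s['tool_rot'],s['wrist_force'])
E
```

```text
drying_rail top 0.91 [326.6 277.9] [0.5071 0.0259 0.    ]
drying_rail scene 0.78 [291.5 273.1] [0.5008 0.0271 0.    ]
drying_rail_stop top 0.83 [329.2 270. ] [0.5077 0.0238 0.15  ]
drying_rail_stop scene 0.87 [291.8 213.6] [0.5101 0.0245 0.15  ]
drying_rail_stop scene 0.69 [260.3 232.5] [ 0.5079 -0.0506  0.15  ]
packing_rail top 0.96 [349.4 282.7] [ 0.4985 -0.0205  0.    ]
packing_rail scene 0.58 [269.3 285.3] [ 0.4919 -0.0263  0.    ]
packing_rail scene 0.3 [329.  189.8] [0.3593 0.3214 0.    ]
packing_rail_slot top 0.57 [371.9 272.6] [ 0.5049 -0.0516  0.15  ]
packing_rail_slot scene 0.58 [257.  233.4] [ 0.5055 -0.0559  0.15  ]
carrier top 0.88 [273.1 268.5] [0.508 0.123 0.15 ]
carrier top 0.83 [250.9 209.7] [0.6133 0.1668 0.15  ]
carrier top 0.62 [275.6 335.3] [0.3918 0.1145 0.15  ]
carrier top 0.61 [308.6 214. ] [0.6078 0.0628 0.15  ]
carrier scene 0.72 [353.3 268.9] [ 0.6813 -0.0231  0.15  ]
carrier scene 0.68 [389.4 240.2] [0.6845 0.0729 0.15  ]
carrier scene 0.65 [327.4 185. ] [0.4962 0.1419 0.15  ]
carrier scene 0.62 [433.5 216.4] [0.707  0.1823 0.15  ]
carrier_grip top 0.83 [3
[... 803 characters left out ...]
0.3647 0.0166 0.    ]
turned_base scene 0.69 [359.1 170.8] [0.3597 0.4524 0.    ]
turned_base scene 0.47 [238.6 241.2] [0.3436 0.0282 0.    ]
poppy top 0.9 [444.9 361.1] [ 0.3479 -0.2115  0.    ]
poppy scene 0.84 [136.8 301.9] [ 0.3373 -0.2147  0.    ]
tub top 0.77 [318.7 145.2] [0.7875 0.0484 0.    ]
tub scene 0.87 [425.1 344.8] [0.7954 0.0412 0.    ]
[[ 0.0248 -0.9866  0.1615  0.4049]
 [-0.9996 -0.0229  0.0136  0.042 ]
 [-0.0097 -0.1618 -0.9868  1.1345]
 [ 0.      0.      0.      1.    ]]
[[ 0.7756  0.4006 -0.4878  0.9631]
 [ 0.6309 -0.4688  0.6182 -0.446 ]
 [ 0.019  -0.7873 -0.6163  0.6017]
 [ 0.      0.      0.      1.    ]]
1.2 [-0.      0.1725  0.985  -0.    ] [ 0.158   0.4802 -0.1331]
```

View pics/t0.png

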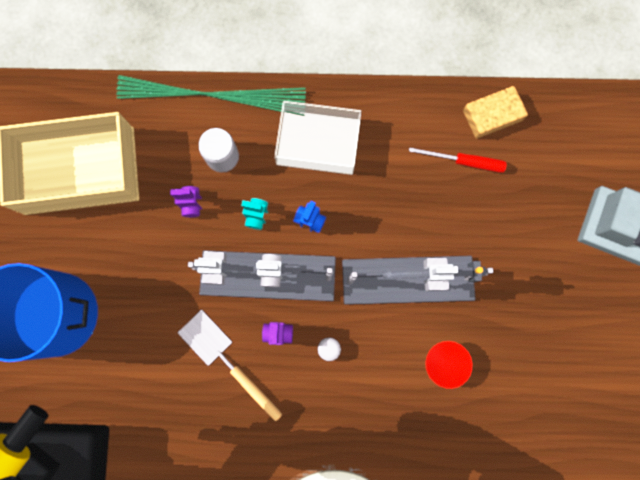

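View pics/s0.png

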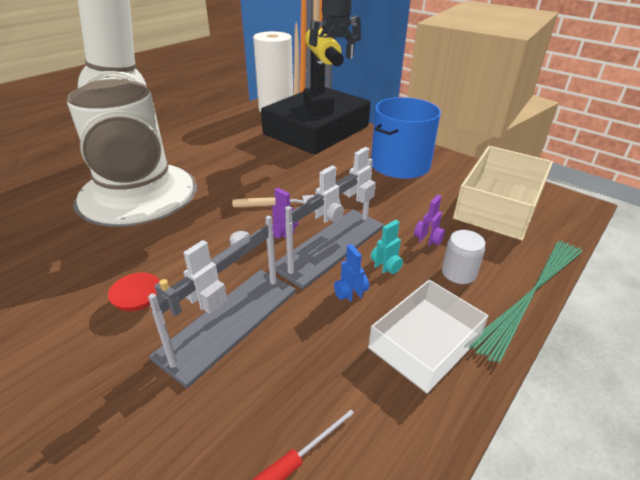

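The top view shows the drying rail from its exit stop at (330,270) to the far stop at (190,265). The round-base carrier is at about (268,268) and the waiting one at (208,265). The packing rail runs from (350,275) to (490,270), with the hung carrier at about (440,272) and the row stop near (480,270). The coloured look-alikes stand on the bench. I'll zoom in to get the rail axes.

```bash
python3 - <<'E'
import cv2,numpy as np
im=cv2.imread('pics/t0.png')
a=[cv2.resize(im[243:303,x:x+160],None,fx=5,fy=5,interpolation=cv2.INTER_CUBIC) for x in(185,340)]
cv2.imwrite('pics/c0.png',np.vstack(a))
E
```

```text
(no output)
```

View pics/c0.png

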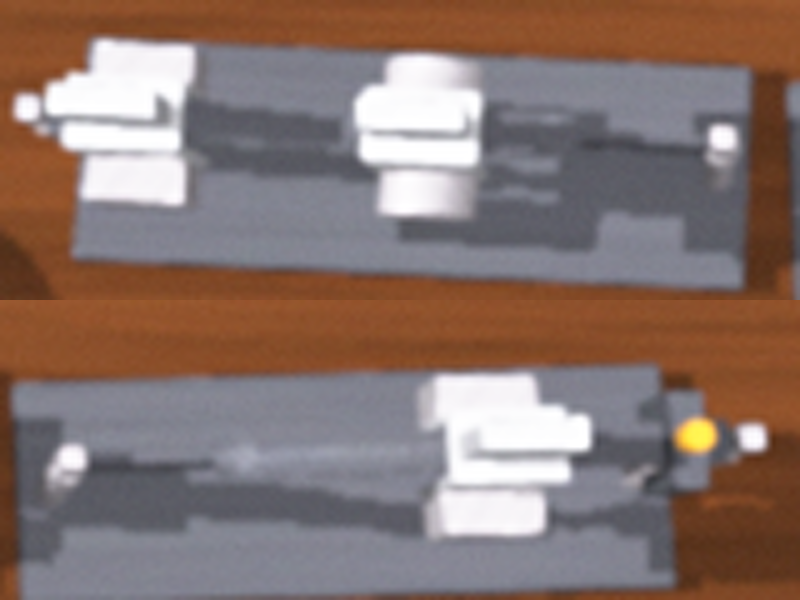

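Lug tops in full-image pixels: drying (190,264) and (329,270), packing (354,274) and (490,270). I'll turn these into rail frames now.

```bash
python3 - <<'E'
from h import *
np.set_printoptions(precision=4,suppress=True)
P=lambda x,y,o,z:atz('top',(x/5+o-.4,y/5+243-.4),z)
d1=P(27,107,185,.164);d0=P(722,137,185,.164);p0=P(72,158,340,.164);p1=P(752,138,340,.164)
for n,a,b in(('dry',d0,d1),('pack',p1,p0)):
    v=b-a;print(n,a,b,np.linalg.norm(v),'yaw',np.arctan2(-v[0],v[1]))
for x,y,o in((413,107,185),(107,98,185),(533,132,340)): print('tab',P(x,y,o,.196))
# scene cross-check
for q in (d0,d1,p0,p1): print(proj('scene',q))
# base plate corners z~? 
for c in [(92,40,185),(750,67,185),(742,290,185),(74,258,185),(12,82,340),(660,65,340),(675,285,340)]: print(P(*c,.006))
for z in(0.1,):
  pass
im=cv2.imread('pics/s0.png')
cv2.imwrite('pics/c1.png',cv2.resize(im[140:340,140:390],None,fx=3,fy=3,interpolation=cv2.INTER_CUBIC))
E
```

```text
dry [0.5062 0.0244 0.164 ] [0.511  0.2675 0.164 ] 0.2432281360597393 yaw -0.019519179849094202
pack [ 0.5125 -0.2551  0.164 ] [ 0.4999 -0.0192  0.164 ] 0.2362080012093391 yaw 0.05335264792224785
tab [0.5106 0.1295 0.196 ]
tab [0.5112 0.2332 0.196 ]
tab [ 0.5093 -0.172   0.196 ]
[289.8702 206.2739]
[370.81  158.082]
[269.7369 215.7083]
[153.5918 294.3092]
[0.5564 0.2793 0.006 ]
[0.5516 0.0107 0.006 ]
[0.4613 0.0122 0.006 ]
[0.4676 0.2816 0.006 ]
[ 0.5458 -0.0044  0.006 ]
[ 0.5589 -0.267   0.006 ]
[ 0.4702 -0.2711  0.006 ]
```

View pics/c1.png

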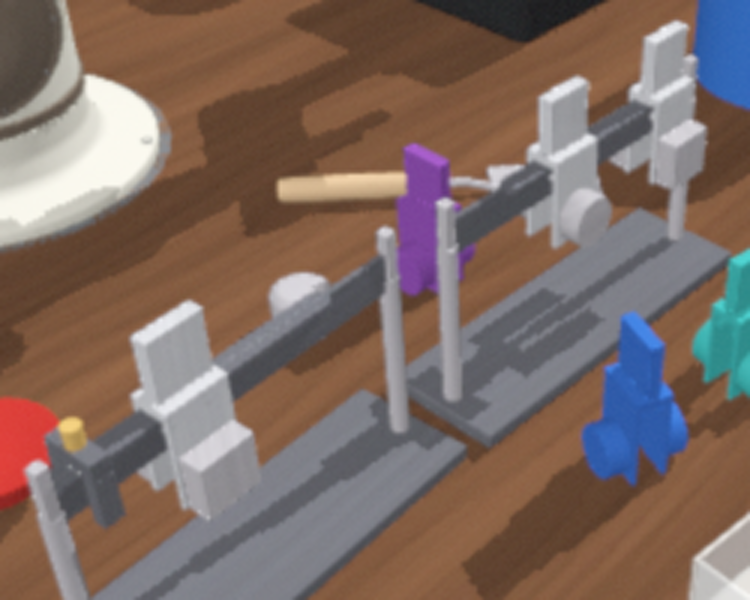

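The scene crop agrees with the top view to within about 2 px: exit lug (289,208), entry lug (269,218). I'll combine both cameras.

```bash
python3 - <<'E'
from h import *
np.set_printoptions(precision=4,suppress=True)
S=lambda x,y,z:atz('scene',(x/3+140-.33,y/3+140-.33),z)
for x,y in((447,204),(691,59),(387,232),(38,466)): print('lug',S(x,y,.164))
for x,y in((563,90),(666,34),(168,321)): print('tab',S(x,y,.196))
t=[(.5062,.0244),(.511,.2675),(.4999,-.0192),(.5125,-.2551)]
# tcp visible? compare arm; noise of wrist force
f=[]
for i in range(10): r.wait(.02); f.append(r.sense()['wrist_force'])
print(np.mean(f,0),np.std(f,0))
q=[np.cos(0),0,0,0]
def quat(yaw): # tool z down, tool y axis horizontal at angle yaw from world x
    from scipy.spatial.transform import Rotation as R
    y=np.array([np.cos(yaw),np.sin(yaw),0]);z=np.array([0,0,-1.]);m=np.c_[np.cross(y,z),y,z]
    a=R.from_matrix(m).as_quat();return a[[3,0,1,2]]
for yaw in(-.02,-.02+np.pi,.053,.053+np.pi):
  for y in(.13,.048,-.046,-.14):
    print(yaw,y,r.solve_ik([.51,y,.3],quat(yaw)))
E
```

```text
lug [0.5076 0.0198 0.164 ]
lug [0.5129 0.2618 0.164 ]
lug [ 0.5013 -0.0231  0.164 ]
lug [ 0.5124 -0.257   0.164 ]
tab [0.5092 0.1244 0.196 ]
tab [0.5131 0.228  0.196 ]
tab [ 0.5083 -0.1747  0.196 ]
[-0.1251  0.1016  0.0831] [0.4257 0.6847 0.4508]
-0.02 0.13 [ 0.1031  0.0344  1.4268 -0.      1.6804  0.1231]
-0.02 0.048 [-0.0567  0.0046  1.4571 -0.      1.6799 -0.0367]
-0.02 -0.046 [-0.2405  0.0042  1.4575 -0.      1.6799 -0.2205]
-0.02 -0.14 [-0.4136  0.0398  1.4212 -0.      1.6806 -0.3936]
3.121592653589793 0.13 None
3.121592653589793 0.048 None
3.121592653589793 -0.046 None
3.121592653589793 -0.14 [-0.4136  0.0398  1.4212 -0.      1.6806  2.748 ]
0.053 0.13 [ 0.1031  0.0344  1.4268 -0.      1.6804  0.0501]
0.053 0.048 [-0.0567  0.0046  1.4571 -0.      1.6799 -0.1097]
0.053 -0.046 [-0.2405  0.0042  1.4575 -0.      1.6799 -0.2935]
0.053 -0.14 [-0.4136  0.0398  1.4212 -0.      1.6806 -0.4666]
3.194592653589793 0.13 None
3.194592653589793 0.048 None
3.194592653589793 -0.046 None
3.194592653589793 -0.14 [-0.4136  0.0398  1.4212 -0.      1.6806  2.675 ]
```

```bash
cat >> h.py <<'E'
from scipy.spatial.transform import Rotation as R
np.set_printoptions(precision=4,suppress=True)
def quat(yaw):
    y=np.array([np.cos(yaw),np.sin(yaw),0]);z=np.array([0,0,-1.])
    a=R.from_matrix(np.c_[np.cross(y,z),y,z]).as_quat();return a[[3,0,1,2]]
class Rail:
    def __init__(s,o,yaw): s.o=np.array(o);s.yaw=yaw;s.y=np.array([-np.sin(yaw),np.cos(yaw)]);s.x=np.array([np.cos(yaw),np.sin(yaw)])
    def w(s,x,y,z): return np.r_[s.o+x*s.x+y*s.y,z]
    def loc(s,p): d=np.array(p[:2])-s.o; return np.array([d@s.x,d@s.y,p[2]])
    def force(s,n=12):
        f=[]
        for i in range(n): r.wait(.01); f.append(r.sense()['wrist_force'])
        f=np.mean(f,0); return np.array([f[:2]@s.x,f[:2]@s.y,f[2]])
D=Rail([.5069,.0221],-.021); P=Rail([.5006,-.0212],.0507)
def st(rail,m=''):
    s=r.sense();print(m,'t',round(s['t'],2),'loc',rail.loc(s['eef_pos']),'F',rail.force(),'gap',round(s['finger_gap'],3),'gf',np.round(s['grasp_force'],1))
E
python3 - <<'E'
from h import *
c=D.w(.0005,.105,0); q=quat(D.yaw)
r.reach(c+[0,0,.27],q); 
print(r.move_linear(c+[0,0,.166],v=.12,f_stop=8)); st(D,'down')
save('scene','g0')
E
```

```text
False
down t 4.27 loc [0.0008 0.1051 0.1668] F [ 0.0607  0.0035 -0.0253] gap 0.998 gf 0.0
```

View pics/g0.png

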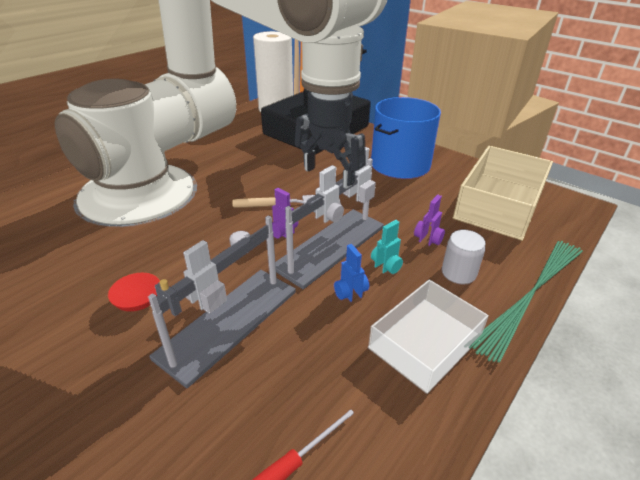

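The fingers at (308,160) and (355,180) straddle the round-base tab at (328,170). I'll close, then check forces and lateral play.

```bash
python3 - <<'E'
from h import *
r.gripper_close(); st(D,'closed')
l=D.loc(r.sense()['eef_pos']); z=l[2]+.001
print(r.move_linear(D.w(l[0],l[1],z),v=.01,f_stop=8)); st(D,'raised')
res=[]
for s in(1,-1):
    hit=r.move_linear(D.w(l[0]+s*.0045,l[1],z),v=.008,f_stop=4); e=D.loc(r.sense()['eef_pos'])[0]; print(s,hit,e); res.append(e)
    st(D)
    r.move_linear(D.w(l[0],l[1],z),v=.02)
st(D)
E
```

```text
closed t 5.09 loc [0.0002 0.105  0.1659] F [-5.1715 -0.1824  1.5932] gap 0.107 gf 61.0
False
raised t 5.44 loc [0.0001 0.105  0.1668] F [-2.1127  0.0633 -2.4575] gap 0.105 gf 60.4
1 True -0.0001249376815323864
 t 5.78 loc [-0.0001  0.105   0.1662] F [ 0.0043  0.3131 -2.0632] gap 0.106 gf 60.4
-1 True -0.0040104814707541455
 t 6.66 loc [-0.004   0.105   0.1666] F [ 4.5683  0.4299 -0.941 ] gap 0.105 gf 60.6
 t 7.14 loc [0.     0.105  0.1666] F [ 0.2562  0.1118 -3.3926] gap 0.11 gf 60.4
```

```bash
python3 - <<'E'
from h import *
z=.1668
r.move_linear(D.w(-.002,.105,z),v=.02); st(D,'c')
print(r.move_linear(D.w(-.002,.070,z),v=.04,f_stop=6)); st(D,'y70')
for s in(1,-1):
    hit=r.move_linear(D.w(-.002+s*.004,.070,z),v=.01,f_stop=3.5); print(s,hit,D.loc(r.sense()['eef_pos'])[0])
    r.move_linear(D.w(-.002,.070,z),v=.03)
st(D)
E
```

```text
c t 7.5 loc [-0.0021  0.105   0.1668] F [ 0.1071 -0.0019 -3.2203] gap 0.106 gf 60.5
False
y70 t 8.62 loc [-0.002   0.0701  0.1668] F [-0.0521  0.1615 -3.2959] gap 0.101 gf 60.5
1 True -7.035329462719894e-05
-1 True -0.004015606376751769
 t 9.87 loc [-0.0021  0.07    0.1666] F [-0.1185 -0.0074 -3.1911] gap 0.103 gf 60.7
```

```bash
python3 - <<'E'
from h import *
z=.1668
print(r.move_linear(D.w(-.002,.032,z),v=.04,f_stop=5)); st(D,'y32')
print(r.move_linear(D.w(-.002,.012,z),v=.012,f_stop=4)); st(D,'stop')
y=D.loc(r.sense()['eef_pos'])[1]
r.move_linear(D.w(-.002,y+.002,z),v=.02); st(D,'back')
print(r.move_linear(D.w(-.002,y+.002,z+.03),v=.03,f_stop=5)); st(D,'up')
E
```

```text
False
y32 t 11.07 loc [-0.002   0.0322  0.1668] F [ 0.1883 -0.0678 -3.4332] gap 0.105 gf 60.7
True
stop t 12.11 loc [-0.0022  0.022   0.1665] F [ 1.1379  3.2962 -1.2621] gap 0.105 gf 61.0
back t 12.47 loc [-0.0021  0.0241  0.1667] F [-0.2192 -0.1063 -3.1223] gap 0.11 gf 60.7
False
up t 13.72 loc [-0.0021  0.024   0.1966] F [ 0.2879 -0.0278 -3.1105] gap 0.1 gf 60.7
```

```bash
python3 - <<'E'
from h import *
r.move_linear(D.w(-.002,.024,.252),v=.1); st(D,'top')
a=P.w(-.002,-.029,.252)
r.move_linear(a,v=.1,frame=quat(P.yaw)); st(P,'over')
print(r.move_linear(P.w(-.002,-.029,.184),v=.08,f_stop=5)); st(P,'pre')
save('scene','p0'); save('top','p1')
a=cv2.imread('pics/p0.png')[170:290,200:360];b=cv2.imread('pics/p1.png')[220:340,300:460]
cv2.imwrite('pics/p2.png',np.hstack([cv2.resize(i,(400,300),interpolation=cv2.INTER_CUBIC) for i in(a,b)]))
E
```

```text
top t 14.53 loc [-0.0022  0.024   0.2514] F [ 0.0628 -0.1094 -3.3906] gap 0.106 gf 60.7
over t 15.74 loc [-0.002  -0.0286  0.252 ] F [-0.1204  0.0338 -2.8923] gap 0.101 gf 60.7
False
pre t 16.84 loc [-0.0018 -0.0291  0.1845] F [-0.0372  0.0903 -2.8766] gap 0.105 gf 60.7
```

View pics/p2.png

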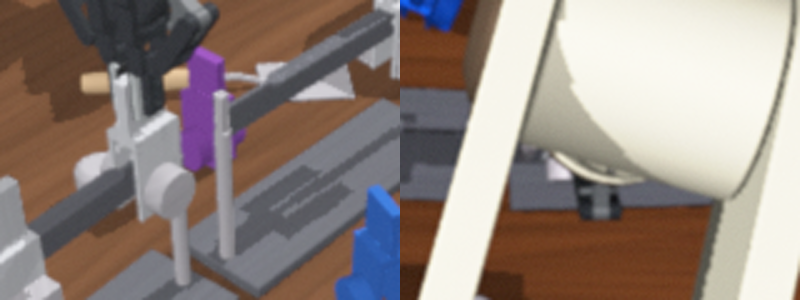

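The left crop shows the carrier straddling the packing rail just inside the entry post, with its round base at (170,190) in front of the post. I'll lower it by feel.

```bash
python3 - <<'E'
from h import *
print(r.move_linear(P.w(-.002,-.029,.164),v=.015,f_stop=3)); st(P,'low')
E
```

```text
True
low t 18.14 loc [-0.002  -0.029   0.1659] F [-0.603   0.0806  6.0996] gap 0.108 gf 62.1
```

```bash
python3 - <<'E'
from h import *
z=.1667; r.wait(.1)
r.move_linear(P.w(-.002,-.029,z),v=.01); st(P,'raised')
print(r.move_linear(P.w(-.002,-.078,z),v=.03,f_stop=4)); st(P,'y78')
for s in(1,-1):
    hit=r.move_linear(P.w(-.002+s*.004,-.078,z),v=.01,f_stop=3.5); print(s,hit,P.loc(r.sense()['eef_pos'])[0])
    r.move_linear(P.w(-.002,-.078,z),v=.03)
st(P)
E
```

```text
raised t 18.67 loc [-0.0021 -0.029   0.1665] F [-0.2799  0.0864 -3.1039] gap 0.103 gf 60.8
False
y78 t 20.55 loc [-0.002  -0.0779  0.1667] F [-0.0664  0.0922 -3.2803] gap 0.105 gf 60.8
1 True 0.0007487970876754275
-1 True -0.003209092766992392
 t 21.79 loc [-0.0021 -0.078   0.1665] F [ 0.1003 -0.119  -3.5879] gap 0.107 gf 60.7
```

```bash
python3 - <<'E'
from h import *
z=.1667
r.move_linear(P.w(-.0012,-.078,z),v=.02)
print(r.move_linear(P.w(-.001,-.108,z),v=.03,f_stop=4)); st(P,'a')
print(r.move_linear(P.w(-.001,-.165,z),v=.012,f_stop=4)); st(P,'b')
E
```

```text
False
a t 23.29 loc [-0.001  -0.1079  0.1667] F [ 0.0349  0.0119 -3.3154] gap 0.106 gf 60.7
True
b t 26.53 loc [-0.0012 -0.1506  0.1662] F [-0.1135 -0.0743 -1.1925] gap 0.106 gf 60.9
```

```bash
python3 - <<'E'
from h import *
z=.1667
for k in range(6):
    y=P.loc(r.sense()['eef_pos'])[1]
    h=r.move_linear(P.w(-.001,y-.006,z),v=.005,f_stop=3); st(P,h)
    if P.force()[1]>2: break
E
```

```text
True t 27.02 loc [-0.0013 -0.1506  0.1659] F [-0.1559  0.8165  6.2086] gap 0.107 gf 62.3
True t 27.57 loc [-0.0014 -0.1506  0.1659] F [-0.2378  1.105   5.2325] gap 0.11 gf 62.2
True t 28.12 loc [-0.0013 -0.1506  0.1659] F [-0.0921  0.9642  5.4861] gap 0.106 gf 62.1
True t 28.66 loc [-0.0013 -0.1507  0.166 ] F [-0.0083  0.7565  5.0608] gap 0.107 gf 62.1
True t 29.2 loc [-0.0013 -0.1507  0.166 ] F [0.1021 0.9347 4.9614] gap 0.11 gf 62.1
True t 29.74 loc [-0.0014 -0.1507  0.1659] F [-0.0068  0.7987  5.0082] gap 0.108 gf 62.1
```

```bash
python3 - <<'E'
from h import *
z=.1668
y=P.loc(r.sense()['eef_pos'])[1]
r.move_linear(P.w(-.001,y+.0005,z),v=.01); r.wait(.2); st(P,'raised')
h=r.move_linear(P.w(-.001,y-.008,z),v=.006,f_stop=5); st(P,h)
E
```

```text
raised t 30.42 loc [-0.0011 -0.1501  0.1666] F [ 0.3029  0.034  -2.9277] gap 0.107 gf 60.7
True t 30.98 loc [-0.0013 -0.1506  0.1662] F [ 0.2445  0.1474 -0.4569] gap 0.102 gf 60.8
```

```bash
python3 - <<'E'
from h import *
z=.1669
r.move_linear(P.w(-.0012,-.1500,z),v=.01); r.wait(.1); st(P,'raised')
for k in range(14):
    y=-.1504-.00015*k
    r.move_linear(P.w(-.0012,y,z),v=.005); f=P.force(6); print(round(y,5),P.loc(r.sense()['eef_pos']),f)
    if f[1]>7.5 or abs(f[2])>12: break
st(P)
E
```

```text
raised t 31.44 loc [-0.0013 -0.15    0.1668] F [-0.0462 -0.2394 -3.3693] gap 0.105 gf 60.8
-0.1504 [-0.0012 -0.1504  0.1669] [ 0.3169 -0.0527 -3.0466]
-0.15055 [-0.0012 -0.1506  0.1669] [-0.0079 -0.3281 -3.4757]
-0.1507 [-0.0012 -0.1507  0.1669] [-0.1568  0.2532 -3.5882]
-0.15085 [-0.0012 -0.1507  0.1669] [ 0.0713  1.9948 -2.4077]
-0.151 [-0.0012 -0.1508  0.1669] [-0.4024  4.329  -0.9864]
-0.15115 [-0.0012 -0.1509  0.1669] [-0.4879  5.8938 -1.0712]
-0.1513 [-0.0012 -0.1509  0.1669] [-0.2742  6.6525 -0.3658]
-0.15145 [-0.0012 -0.1509  0.1669] [-0.4955  8.08    0.0038]
 t 33.94 loc [-0.0012 -0.1509  0.1669] F [-0.668   8.0875  0.0016] gap 0.108 gf 61.2
```

```bash
python3 - <<'E'
from h import *
for y in(-.1516,-.15175):
    r.move_linear(P.w(-.0012,y,.1669),v=.005); f=P.force(8); print(y,f)
    if f[1]>9: break
r.wait(.6); st(P,'pressed')
r.move_linear(P.w(-.0012,-.1512,.1663),v=.003); st(P,'eased')
print(r.move_linear(P.w(-.0012,-.1512,.1655),v=.003,f_stop=4)); st(P,'set')
r.ungrasp(); st(P,'open')
r.move_linear(P.w(-.0012,-.1509,.27),v=.15)
r.set_joints([1.09, 0.15, 1.437, 0, 1.554, -0.134]); st(P)
save('top','e0');save('scene','e1')
a=cv2.imread('pics/e1.png')[170:350,140:380];b=cv2.imread('pics/e0.png')[220:340,360:520]
cv2.imwrite('pics/e2.png',np.hstack([cv2.resize(i,(400,300),interpolation=cv2.INTER_CUBIC) for i in(a,b)]))
for n,z in(('hung_carrier',.15),('carrier',.15),('carrier_grip',.176)):
    for c in('top','scene'):
        for d in r.pinpoint(n,c)[:6]:
            p=atz(c,d['centre'],z)
            if abs(p[0]-.51)<.03 and p[1]<0: print(n,c,round(d['conf'],2),P.loc(p))
E
```

```text
-0.1516 [-0.7075  9.3369  0.3338]
pressed t 34.96 loc [-0.0012 -0.151   0.1669] F [-0.6672  8.9857  0.3375] gap 0.104 gf 61.3
eased t 35.45 loc [-0.0011 -0.1509  0.1664] F [-0.0407  6.4946 -0.4058] gap 0.11 gf 61.2
True
set t 35.81 loc [-0.0011 -0.1507  0.166 ] F [-0.368   1.0329  5.2561] gap 0.107 gf 62.0
open t 36.63 loc [-0.0015 -0.1503  0.1652] F [-0.2575  0.2508  0.1589] gap 0.996 gf 0.0
 t 40.33 loc [-0.2756  0.5764  0.2318] F [ 0.2083 -0.1553  0.0984] gap 1.005 gf 0.0
hung_carrier top 0.86 [ 0.0053 -0.1911  0.15  ]
hung_carrier scene 0.81 [-0.0054 -0.186   0.15  ]
carrier top 0.58 [ 0.0005 -0.1466  0.15  ]
carrier scene 0.97 [-0.004  -0.1487  0.15  ]
carrier_grip top 0.75 [ 0.0026 -0.146   0.176 ]
carrier_grip top 0.3 [-0.0018 -0.135   0.176 ]
carrier_grip scene 0.64 [ 0.     -0.1514  0.176 ]
```

View pics/e2.png

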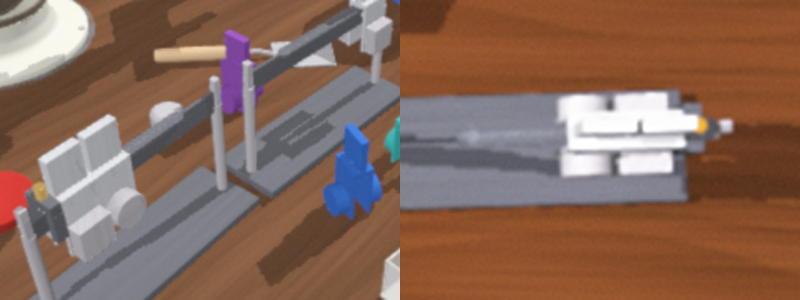

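The two carriers stand tight against each other and against the row stop, and the bystanders look undisturbed.

```bash
python3 -c "
from bench import r
print(r.hand_in())"
```

```text
the job is handed in; nothing more can be done
None
```

The round-base carrier now hangs on the packing rail, tight behind the hung carrier at the row stop (pressed at about 9 N), and the job was handed in at about 41 s; the hand-in gave no verdict.

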